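# Load the trackball's ball into the inspection tray and hold it level over the camera

### The arm

A 6-joint arm with a two-finger parallel gripper is mounted at the origin on the work surface. World frame = base frame: x ahead of the robot, y to its left, z up, the work surface at z = 0. Lengths are in m, angles in rad, forces in N, time in s.
With the tool pointing down it reaches from about 0.325 to 0.9 m from the base axis. Payload 6.1 kg.
Tool frame: the origin (TCP) lies midway between the tips of the shut fingers; the grasp point (between the pads) lies 19 mm behind it; z points along the fingers, y is the direction in which the jaws open and shut (so a half turn about z gives the same grasp; the last joint's range is limited). The gripper opens to 87 mm and grips with 3 to 60 N. Pads are 19 mm wide; open, the fingers measure 117 mm over their backs; the gripper's body (75 mm by 190 mm) begins 51 mm behind the grasp point.
Start: joints at [1.101, 0.22, 1.526, -0, 1.395, -0.126], TCP at [0.211, 0.588, 0.223] pointing down, gripper open.
Joint ranges: [-2.98, 2.98], [-0.91, 2.08], [0.09, 2.57], [-1.24, 4.39], [0.2, 2.65], [-2.68, 2.68]. Speed limits (rad/s): [2.57, 2.57, 3.01, 3.14, 3.14, 3.14].

### API

Orientations are given as [roll, pitch, yaw] about the fixed x, y, z axes, in that order (R = Rz(yaw) Ry(pitch) Rx(roll)).
In Python, from rig import arm gives the robot as it stands. The module is installed in compiled form; this text tells all that it offers.
- The arm moves only by the shell command python3 -m crank 'ROWS' [OPENING]. ROWS is JSON, a list of rows, each a list of 4 numbers: the shift along the tool's x, y, z in mm, then the turn about the tool's z in rad. A call has 1 to 12 rows; each row is the pose to reach, as a shift and turn from the pose commanded when the call began, along the tool's axes at that moment; what a row does not reach only later rows make up. A row lasts 1/10 s, in which the tool goes at most 50 mm and 8.59 degrees, less where a joint would pass 70% of its speed; a pose out of reach is approached as far as the arm can. A call with a gripper value outside its range is refused whole. OPENING is the finger opening in mm, from 0 to 87, set as the call begins (- or left out, the last holds). The fingers move at their own pace and stop on an object; the grip force is fixed at half the most. Time passes only in rows, so rows that repeat a pose let the fingers close. It gives the time, the measured TCP pose, the force and the opening at its end, in the units of the state.
- arm.state(): the state, without advancing time (a new reading comes with each control period).
- arm.read_camera(name): name is "side" or "top" or "wrist"; returns (picture, depth): 384x512x3 uint8, red, green, blue; 384x512 float32, m along the optical axis (not along the pixel's ray), 0 where there is no reading.
- arm.camera_params(name): a dict with "fx", "fy", "cx", "cy" (pixels), "rvec" (rotation vector, rad) and "tvec" (3), from world to camera coordinates, as OpenCV has them. Camera axes: x right, y down, z forward; pixel columns grow to the right and rows downward; lengths in m; the calibration is good to about 2 mm. A picture is of the moment at which its call begins: read the wrist's pose just before it. camera_params takes no time and is no camera call; for the wrist camera it gives the pose at the moment of the call.
- arm.job_done(): hands the job in, once; it reports no verdict.
Trained networks look in the newest picture that a camera, given by its name, has taken for a name from the list of things; names that differ only in an ending like _2 or _b are one class to them, and where a whole thing is asked for, a point or a joint stands for the part that bears it (a point fixed in the world has none). Each returns a list of dicts, best first, with "score" (0 to 1); they miss things now and then, are a little off and sometimes report something else, mostly with a low value. They report only what shows in the picture. A call takes as long as a camera call. They do not tell look-alikes from the thing itself.
- arm.search_frame(camera, query): "at" ([x, y, z] in m, in world coordinates, good to about 4 mm: the middle of the surface that is visible of it).
- arm.landmark_of(camera, query): "at" ([x, y, z] in m, in world coordinates, good to about 4 mm: a listed point, or the origin of a listed thing).
The state is a dict: "time_s": time; "qpos": joint angles; "joint_vel": joint speeds; "tau": joint torques, N m; "tool_pos": TCP position; "eef_rot": TCP orientation; "wrist_force": force on the tool from outside, world axes, zero at the start; "torque": the same for the moment, N m; "finger_gap": finger opening in m.
Only numpy, scipy, OpenCV 4.12 (cv2) and the standard library are available. Lean on these libraries where they do the work, as an engineer would, in place of code of your own. Each camera call takes 0.05 s, during which the arm holds its last target.

### The job

Pick the orange trackball ball out of the grey parts bin, leaving the other parts in the bin, and gently set it in the round pocket of the blue tray while the tray stands on the bench. Then take the tray by its black handle, carry it without tipping the ball out (keep it close to level all the way) and finish while still holding it, level and still, with the pocket centred over the lens of the upward-looking inspection camera and the tray's underside about 8 cm above the lens, touching nothing else. Do not disturb the yellow pot, the screwdriver or the white jar.

Things in the scene. Friction and masses are not known exactly. Their poses are not given: they have to be found in the camera images.
- bin: Fixed open grey bin, 230 (its x) x 180 (y) x 45 mm high, walls 4 mm; origin under its centre, inner floor 4 mm above it. Ball, dial, core and heatsink lie one in each quarter (x about +-50, y about +-42 mm, which is where varies), a standoff in the middle, a washer at x +95. Fingers closing on the ball along the bin's x have 25 mm free each side.
- ball_center (a point): Centre of the loose orange plastic ball, 40 mm diameter, about 40 g (the mass varies); it lies on the bin's inner floor, so its centre is 24 mm above the bench at the start. The point's axes mean nothing (it rolls).
- tray: Loose blue flat tray, 180 (its x) x 90 (y) x 5 mm, about 300 g (varies); origin at the centre of its underside, z up. At its +x end a clear window with a round white rim (the pocket), at its -x end a steel counterweight bar (18 x 64 mm, top 17 mm above the underside), between them the black handle. Loaded, it balances within 10 mm of the handle's middle.
- pocket (a point): Where the ball's centre is when in the middle of the tray's pocket: x +60, y 0, z 25 mm in the tray's frame, 20 mm above the pocket floor (the tray's top face). The pocket is a ring of inner diameter 44, outer 52 mm, rim 4 mm above the floor: the ball is loose, can roll 10 mm to each side and climbs out at about 35 degrees of tilt. Axes as the tray.
- handle (a point): Middle of the top edge of the tray's handle, an upright black rubbered fin 56 mm long along the tray's x, 14 mm thick (its y) and reaching from the tray's top face to this point, 46 mm above the tray's underside; at x -18 mm, y 0 of the tray. Pinch it across the tray's y. Axes as the tray.
- lens (a point): Middle of the dark glass lens on top of the fixed upward-looking inspection camera (black base 100 x 100 x 22 mm, on it a silver round ring light of 72 mm diameter with white lamps); 30 mm above the bench, z up.
- dial: Loose black plastic control dial, 34 mm diameter, 18 mm high, one of the other parts in the bin; origin at the centre of its underside.
- core: Loose green ring core, 36 mm diameter, 14 mm high, hole 18 mm, in the bin; origin at the centre of its underside.
- heatsink: Loose finned aluminium heatsink, 28 x 26 x 16 mm high, in the bin; origin at the centre of its underside.
- standoff: Loose brass standoff bar, 34 x 10 x 10 mm, lying in the bin; origin at the centre of its underside.
- washer: Loose steel washer, 22 mm diameter, 5 mm thick, lying in the bin; origin at the centre of its underside.
- pot: Bystander: open yellow plastic pot, 60 mm diameter, 50 mm high, beyond the work; origin at the centre of its underside.
- screwdriver: Bystander: red-handled screwdriver lying on the bench beyond the work; origin on its underside, x along its shaft.
- flux: Bystander: white jar with blue cap, 44 mm diameter, 55 mm high, beyond the work; origin at the centre of its underside.
Things that resemble listed ones, but are neither listed nor needed, are in the scene too. Of the things that look like the part that bears lens, the largest one is meant.

How it is judged:
On the way, in this order (a step that is already met when the one before it is completed fails the run):
1. the ball lies in the tray's pocket, let go, with the tray on the bench (distance between ball_center and pocket below 0.014 m and contact force between the fingers and ball below 0.05 N and height (world z) of tray below 0.01 m and angle between tray's own z axis and vertical below 0.1 rad), for 0.3 s.
2. the tray is lifted off the bench by its handle with the ball in its pocket (distance between ball_center and pocket below 0.014 m and height (world z) of tray above 0.03 m and contact force between the fingers and tray above 0.5 N), for 0.2 s.
At the end, for the whole second after the job is handed in: Tray held by the gripper alone, level within 0.12 rad and still (30 mm/s, 0.15 rad/s), underside 50 to 110 mm above the lens, pocket within 20 mm of the lens axis; ball loose in the pocket (within 14 mm of its point); the other parts in the bin (distance between ball_center and pocket below 0.014 m and horizontal distance between pocket and lens below 0.02 m and z of tray in the frame of lens between 0.05 and 0.11 m and angle between tray's own z axis and vertical below 0.12 rad and linear speed of tray below 0.03 m/s and angular speed of tray below 0.15 rad/s and contact force between the fingers and tray above 0.5 N and contact force between the fingers and ball below 0.05 N and contact force between tray and camera below 0.05 N and contact force between tray and bin below 0.05 N and contact force between tray and table below 0.05 N and distance between each of dial, core, heatsink, standoff, washer and bin below 0.14 m); the arm keeps its last pose, push and grip.
It fails at once if the tray is tipped past 0.4 rad (angle between tray's own z axis and vertical above 0.4 rad).
It fails at once if the tray is off the bench without the ball in its pocket (height (world z) of tray above 0.03 m and not (distance between ball_center and pocket below 0.018 m)).
It fails at once if the ball is dropped into the pocket from more than about 15 mm (horizontal distance between ball_center and pocket below 0.03 m and height (world z) of tray below 0.02 m and contact force between the fingers and ball below 0.05 N and linear speed of ball above 0.55 m/s).
It fails at once if another part is taken or knocked out of the bin (distance between any of dial, core, heatsink, standoff, washer and bin above 0.14 m).
It fails at once if the pot, screwdriver or jar is moved by more than 30 mm (distance of any of pot, screwdriver, flux from where it was at the start of the episode above 0.03 m).
It also fails if it takes over 67 s, if anything falls off the work surface, if the arm or the gripper's body presses on something with over 40 N, if the wrist force passes 120 N, or if a joint passes its speed limit or range.

## Working session

There is one attempt and no reset: what is moved stays moved. The work goes in short steps, Python scripts to look and compute and a shell command to move; the robot and the scene stay as the last step left them, time stands still between calls to the robot, and variables do not carry over. Pictures are saved under pics/ and viewed, and the job is handed in when it is done.

```bash
mkdir -p pics; cat > h.py <<'E'
import numpy as np,cv2
from rig import arm
def grab(n,f):
    p,d=arm.read_camera(n); cv2.imwrite('pics/'+f,p[:,:,::-1]); return p,d
def world(n,u,v,z):
    c=arm.camera_params(n);R,_=cv2.Rodrigues(np.array(c['rvec'],float));t=np.array(c['tvec'],float).ravel()
    r=R.T@np.array([(u-c['cx'])/c['fx'],(v-c['cy'])/c['fy'],1]);o=-R.T@t
    return o+r*(z-o[2])/r[2]
def cloud(n,d):
    c=arm.camera_params(n);R,_=cv2.Rodrigues(np.array(c['rvec'],float));t=np.array(c['tvec'],float).ravel()
    v,u=np.mgrid[:384,:512]
    P=np.stack([(u-c['cx'])/c['fx']*d,(v-c['cy'])/c['fy']*d,d],-1)
    return (P-t)@R
E
python3 - <<'E'
from h import *
print(arm.state())
for n in('top','side'):
    grab(n,n+'1.png')
    for q in ['ball_center','pocket','handle','tray','lens','bin']:
        print(n,q,[(np.round(x['at'],3),round(x['score'],2)) for x in arm.landmark_of(n,q)][:3])
E
```

```text
{'time_s': 0.0, 'qpos': array([ 1.10090337e+00,  2.21241615e-01,  1.52758489e+00,  4.10823227e-06,
        1.39469505e+00, -1.26109346e-01]), 'joint_vel': array([-0.00039866, -0.0002652 ,  0.00016644, -0.00070636, -0.00031437,
       -0.00019223]), 'tau': array([-4.55690406e-05, -4.94580066e+01, -3.87395132e+01,  6.99444534e-02,
        5.64819190e-02, -1.65616216e-04]), 'tool_pos': array([0.21038753, 0.58787946, 0.22144154]), 'eef_rot': array([-3.13967958e+00, -2.46618799e-04,  2.79780809e+00]), 'wrist_force': array([-0.66127039, -0.77390081,  0.69709922]), 'torque': array([ 0.03152266,  0.039754  , -0.05548228]), 'finger_gap': 0.08676497413711556}
top ball_center [(array([0.462, 0.236, 0.024]), 0.61)]
top pocket [(array([ 0.594, -0.021,  0.026]), 0.76), (array([0.558, 0.327, 0.004]), 0.27)]
top handle [(array([0.521, 0.011, 0.047]), 0.82)]
top tray [(array([ 0.537,  0.006, -0.003]), 0.93), (array([ 0.592, -0.018,  0.024]), 0.16)]
top lens [(array([ 0.398, -0.357,  0.019]), 0.92), (array([ 0.586, -0.426,  0.024]), 0.91), (array([ 0.54 , -0.289,  0.029]), 0.58)]
top bin [(array([0.507, 0.288, 0.002]), 0.65)]
side ball_center [(array([0.463, 0.238, 0.019]), 0.7)]
side pocket [(array([ 0.594, -0.021,  0.026]), 0.68)]
side handle [(array([0.526, 0.011, 0.042]), 0.97)]
side tray [(array([0.538, 0.004, 0.001]), 0.7)]
side lens [(array([ 0.581, -0.423,  0.019]), 0.78), (array([0.54 , 0.004, 0.001]), 0.73), (array([ 0.398, -0.353,  0.028]), 0.7)]
side bin [(array([0.51 , 0.283, 0.002]), 0.95)]
```

View pics/top1.png

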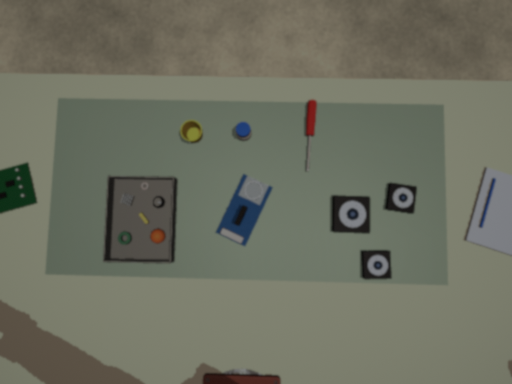

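View pics/side1.png

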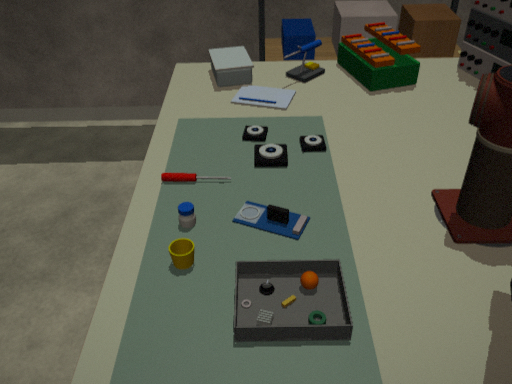

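The top view shows the ball at (158,236), pocket at (254,190), handle at (240,215) and the largest camera's lens at (352,214), with its look-alikes at (403,198) and (377,265). Next I'll refine these positions.

```bash
python3 - <<'E'
from h import *
p,d=arm.read_camera('top'); C=cloud('top',d); z=C[...,2]
hsv=cv2.cvtColor(p,cv2.COLOR_RGB2HSV); print(arm.camera_params('top'))
H,S,V=[hsv[...,i].astype(int) for i in range(3)]
def win(u0,u1,v0,v1):
    m=np.zeros((384,512),bool);m[v0:v1,u0:u1]=1;return m
def rect(m,zz,n):
    v,u=np.nonzero(m); P=np.array([world('top',a,b,zz)[:2] for a,b in zip(u,v)],np.float32)
    r=cv2.minAreaRect(P*1000); print(n,m.sum(),P.mean(0).round(4),[np.round(x,1) for x in r])
m=win(140,175,220,255)&(S>150)&(H<20); rect(m,.026,'ball'); print(np.max(z[m]),C[m].mean(0))
b=win(210,280,165,255)&(H>95)&(H<125)&(S>120)
u=cv2.morphologyEx(b.astype(np.uint8),cv2.MORPH_CLOSE,np.ones((25,25)))>0
rect(b,.005,'tray')
k=win(225,255,195,230)&(z>.035); rect(k,.046,'handle z')
k=win(225,255,195,230)&(V<50); rect(k,.04,'handle dark')
k=win(325,375,190,238)&(V<60); rect(k,.022,'camera base')
k=win(335,370,198,230)&(V>90);rect(k,.03,'ring')
g=p[195:235,332:372,::-1]; t=p[170:250,212:276,::-1]; bi=p[170:270,100:182,::-1]
cv2.imwrite('pics/z1.png',np.hstack([cv2.resize(x,(400,400),interpolation=cv2.INTER_CUBIC) for x in(g,t)]))
cv2.imwrite('pics/z2.png',cv2.resize(bi,None,fx=6,fy=6,interpolation=cv2.INTER_CUBIC)[:600])
for n in('top','side'):
  arm.read_camera(n)
  for q in ['lens','pocket','handle','dial','standoff','core']: print(n,q,[(np.round(x['at'],3),round(x['score'],2)) for x in arm.landmark_of(n,q)][:4])
E
```

```text
{'fx': 357.0957634559934, 'fy': 357.0957634559934, 'cx': 252.40187485552093, 'cy': 191.36201522595286, 'rvec': array([ 2.19118073, -2.14302266,  0.07406619]), 'tvec': array([-0.03109573,  0.5884799 ,  0.94454859])}
ball 147 [0.4637 0.2357] [array([463.9, 235.4]), array([35.4, 34.5]), np.float64(65.5)]
0.04685853861813124 [0.46421212 0.23196076 0.03904528]
tray 1067 [0.5265 0.0109] [array([539.8,   5.4]), array([ 83.9, 172.1]), np.float64(66.1)]
handle z 118 [0.5239 0.0117] [array([530.,  10.]), array([64.1, 40.5]), np.float64(4.2)]
handle dark 130 [0.524  0.0133] [array([524.5,  13.2]), array([17.7, 53.4]), np.float64(67.0)]
camera base 781 [ 0.533  -0.2802] [array([ 534. , -283.3]), array([101.8,  95.6]), np.float64(88.9)]
ring 461 [ 0.5343 -0.2863] [array([ 533.7, -286. ]), array([69.5, 69.5]), np.float64(1.3)]
top lens [(array([ 0.539, -0.287,  0.031]), 0.92), (array([ 0.583, -0.424,  0.025]), 0.84), (array([ 0.396, -0.359,  0.023]), 0.67), (array([ 0.748,  0.152, -0.002]), 0.43)]
top pocket [(array([ 0.595, -0.021,  0.024]), 0.67)]
top handle [(array([0.599, 0.285, 0.004]), 0.69), (array([0.521, 0.013, 0.047]), 0.58)]
top dial [(array([0.559, 0.243, 0.006]), 0.37)]
top standoff [(array([0.514, 0.279, 0.003]), 0.6)]
top core [(array([0.454, 0.332, 0.005]), 0.66)]
side lens [(array([ 0.397, -0.354,  0.025]), 0.93), (array([ 0.582, -0.426,  0.022]), 0.89), (array([ 0.535, -0.286,  0.033]), 0.72)]
side pocket [(array([ 0.599, -0.023,  0.023]), 0.73)]
side handle [(array([0.526, 0.011, 0.044]), 0.64)]
side dial [(array([0.557, 0.243, 0.005]), 0.53)]
side standoff [(array([0.512, 0.281, 0.003]), 0.6)]
side core [(array([0.459, 0.33 , 0.007]), 0.66)]
```

View pics/z1.png

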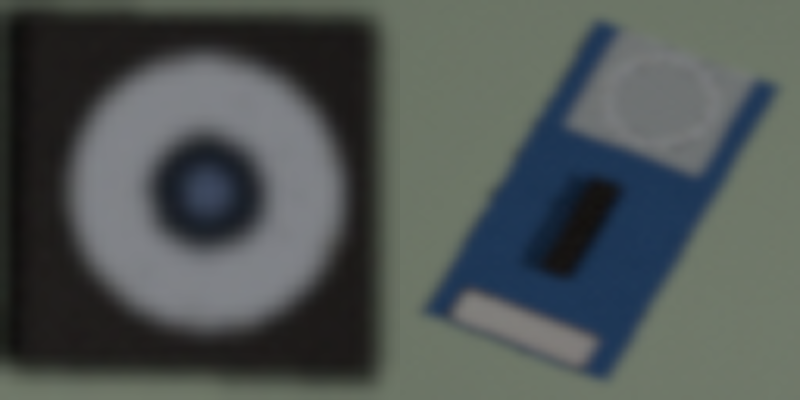

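View pics/z2.png

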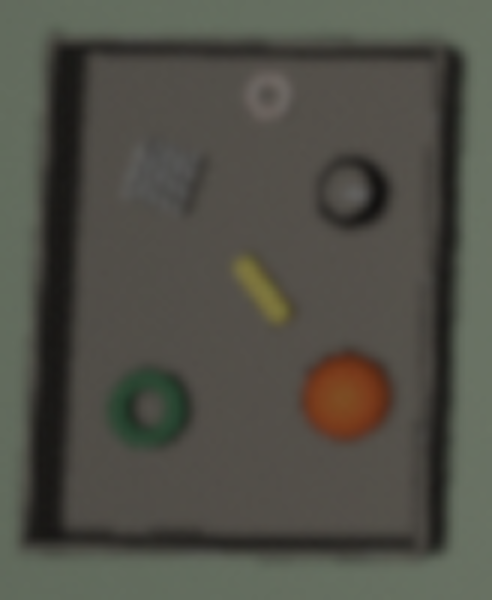

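```bash
cat >> h.py <<'E'
from scipy.spatial.transform import Rotation as Ro
def plan(x,y,z,yang=None):
    s=arm.state();R=Ro.from_euler('xyz',s['eef_rot']).as_matrix()
    d=R.T@(np.array([x,y,z])-s['tool_pos']);a=np.arctan2(R[1,1],R[0,1])
    t=0 if yang is None else (a-yang+np.pi)%(2*np.pi)-np.pi
    print('t',round(s['time_s'],2),'pos',s['tool_pos'].round(4),'yang',round(a,4),'tilt',round(float(np.arccos(-R[2,2])),4),'gap',round(s['finger_gap'],4),'F',s['wrist_force'].round(1),'| shift mm',(d*1000).round(1),'turn',round(t,3))
E
python3 -c "
from h import *
plan(.4635,.236,.12,-.05)"
```

```text
t 1.45 pos [0.2107 0.5884 0.2225] yang 1.227 tilt 0.0 gap 0.0871 F [ 0.5 -0.5 -0.3] | shift mm [-356.8 -246.6  102.5] turn 1.277
```

```bash
python3 -m crank '[[-36,-25,10,0.13],[-72,-49,20,0.26],[-107,-74,31,0.38],[-143,-99,41,0.51],[-178,-123,51,0.64],[-214,-148,62,0.77],[-250,-173,72,0.9],[-286,-197,82,1.02],[-321,-222,92,1.15],[-357,-246,102,1.277],[-357,-246,102,1.277],[-357,-246,102,1.277]]' 62
python3 - <<'E'
from h import *
plan(.4635,.236,.12,-.05)
p,d=grab('wrist','w1.png')
C=cloud('wrist',d);hsv=cv2.cvtColor(p,cv2.COLOR_RGB2HSV)
m=(hsv[...,1]>150)&(hsv[...,0]<18)&(hsv[...,2]>60)&(C[...,2]>.01)&(C[...,2]<.06)
P=C[m];print(m.sum(),P.mean(0),P.max(0))
A=np.c_[2*P,np.ones(len(P))];s=np.linalg.lstsq(A,(P**2).sum(1),rcond=None)[0];print('sphere',s[:3],np.sqrt(s[3]+s[:3]@s[:3]))
for q in['ball_center','bin']:print([(x['at'],x['score']) for x in arm.landmark_of('wrist',q)][:2])
E
```

```text
time_s: 2.65
tool_pos: [0.4641, 0.2357, 0.1203]
eef_rot: [-3.141, -0.0, 1.519]
wrist_force: [-0.4, 0.4, -0.5]
finger_gap: 0.062
t 2.65 pos [0.4641 0.2357 0.1203] yang -0.0517 tilt 0.0008 gap 0.062 F [-0.4  0.4 -0.5] | shift mm [ 0.3 -0.6  0.3] turn -0.002
1253 [0.4653924  0.24045108 0.03661791] [0.52575917 0.28961415 0.0440027 ]
sphere [0.47437201 0.2404702  0.00928471] 0.03285617306973729
[([0.4612, 0.2393, 0.0208], 0.85)]
[([0.5109, 0.2852, 0.0022], 0.94)]
```

View pics/w1.png

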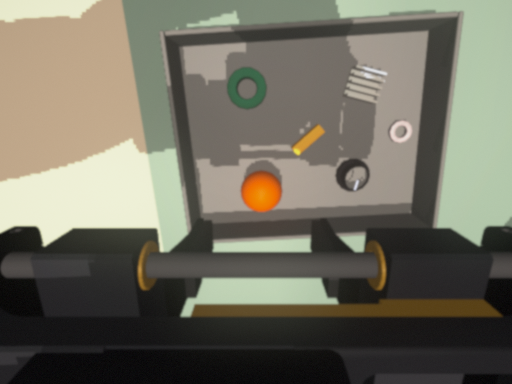

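The wrist view shows the ball at (261,192), clear of the standoff at (308,139) and the dial at (352,176). I'll fit a sphere to the ball alone.

```bash
python3 - <<'E'
from h import *
from scipy.optimize import least_squares
p,d=arm.read_camera('wrist')
C=cloud('wrist',d);hsv=cv2.cvtColor(p,cv2.COLOR_RGB2HSV)
m=(hsv[...,1]>150)&(hsv[...,0]<18)&(hsv[...,2]>60)
w=np.zeros_like(m);w[165:220,235:288]=1;m&=w
print(cv2.minEnclosingCircle(np.argwhere(m)[:,::-1].astype(np.float32)))
v,u=np.argwhere(m).mean(0);print(u,v,world('wrist',u,v,.025))
P=C[cv2.erode(m.astype(np.uint8),np.ones((5,5)))>0];P=P[P[:,2]>.02]
r=least_squares(lambda c:np.linalg.norm(P-c,axis=1)-.02,[.4635,.236,.024],loss='soft_l1',f_scale=.002);print(r.x)
E
```

```text
((261.8795166015625, 192.98193359375), 20.22420883178711)
261.726606997559 192.75345809601302 [0.46480574 0.23555661 0.025     ]
[0.46478614 0.23498014 0.0227195 ]
```

```bash
python3 -m crank '[[0,0,25,0],[0,0,50,0],[0,0,75,0],[0,0,90,0],[0,0,100,0],[0,0,106,0],[0,0,109,0],[0,0,109,0],[0,0,109,0]]' 62
python3 -m crank '[[0,0,0,0],[0,0,0,0],[0,0,0,0],[0,0,0,0],[0,0,0,0],[0,0,0,0],[0,0,0,0],[0,0,0,0]]' 36
```

```text
time_s: 3.75
tool_pos: [0.4646, 0.2367, 0.0123]
eef_rot: [3.14, -0.0, 1.521]
wrist_force: [0.0, 0.7, 0.6]
finger_gap: 0.062
time_s: 4.55
tool_pos: [0.464, 0.2365, 0.0116]
eef_rot: [3.141, -0.0, 1.521]
wrist_force: [-0.2, -0.4, 1.3]
finger_gap: 0.0387
```

```bash
python3 -m crank '[[0,0,-5,0],[0,0,-15,0],[0,0,-30,0],[0,0,-55,0],[0,0,-80,0],[0,0,-100,0],[0,0,-110,0],[0,0,-110,0]]' 30
python3 - <<'E'
from h import *
plan(.595,-.019,.12,1.15)
p,d=grab('wrist','w2.png')
E
```

```text
time_s: 5.35
tool_pos: [0.4653, 0.237, 0.1241]
eef_rot: [3.137, -0.002, 1.521]
wrist_force: [-0.3, -0.1, 0.3]
finger_gap: 0.0383
t 5.35 pos [0.4653 0.237  0.1241] yang -0.05 tilt 0.0045 gap 0.0383 F [-0.3 -0.1  0.3] | shift mm [-249.2  142.3    4.3] turn -1.2
```

View pics/w2.png

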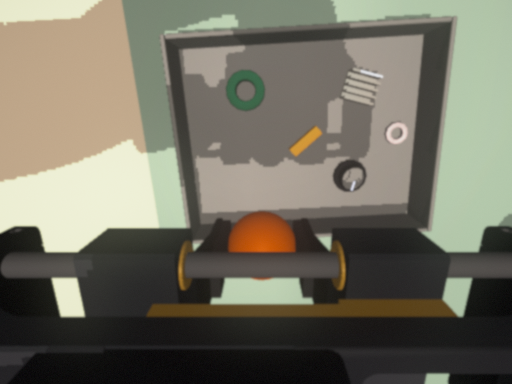

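The ball is held between the fingers at about (262,240), and the other parts are undisturbed. Next I move over the pocket.

```bash
python3 -m crank '[[-10,6,0,-0.05],[-30,18,0,-0.15],[-57,33,0,-0.28],[-85,48,0,-0.41],[-112,63,0,-0.54],[-140,79,0,-0.67],[-168,95,0,-0.8],[-195,111,0,-0.93],[-220,126,0,-1.05],[-238,136,0,-1.14],[-249,142,0,-1.2],[-249,142,0,-1.2]]' 30
python3 - <<'E'
from h import *
plan(.595,-.019,.05,1.15)
p,d=grab('wrist','w3.png')
for q in['pocket','handle','tray','ball_center']:print(q,[(x['at'],round(x['score'],2)) for x in arm.landmark_of('wrist',q)][:2])
grab('top','t3.png')
for q in['pocket','handle','tray']:print(q,[(x['at'],round(x['score'],2)) for x in arm.landmark_of('top',q)][:2])
E
```

```text
time_s: 6.6
tool_pos: [0.5927, -0.0208, 0.1198]
eef_rot: [-3.141, -0.002, 2.719]
wrist_force: [-0.1, 0.7, -0.7]
finger_gap: 0.0383
t 6.6 pos [ 0.5927 -0.0208  0.1198] yang 1.1483 tilt 0.0025 gap 0.0383 F [-0.1  0.7 -0.7] | shift mm [-1.5  2.6 69.8] turn -0.002
pocket [([0.5947, -0.0195, 0.0281], 0.77)]
handle [([0.5255, 0.0089, 0.047], 0.74)]
tray [([0.542, 0.0072, 0.0004], 0.93)]
ball_center [([0.5904, -0.0197, 0.1294], 0.94), ([0.5946, -0.0207, 0.0276], 0.58)]
pocket [([0.5954, -0.0205, 0.0262], 0.67)]
handle [([0.5254, 0.0101, 0.0469], 0.66)]
tray [([0.536, 0.0083, -0.0005], 0.67)]
```

View pics/w3.png

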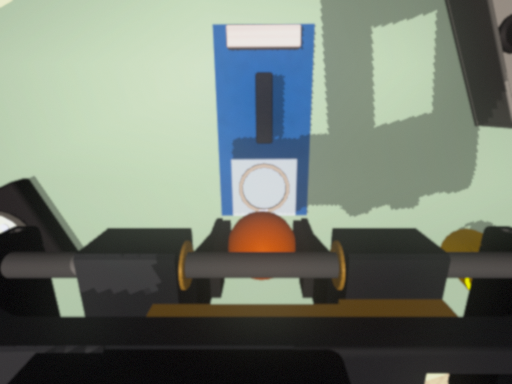

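The wrist view shows the pocket ring centred near (264,187), the handle at x≈264 and y 73–143, and the ball at (262,240). I'll measure these.

```bash
python3 - <<'E'
from h import *
p,d=arm.read_camera('wrist')
hsv=cv2.cvtColor(p,cv2.COLOR_RGB2HSV);V=hsv[...,2].astype(int);S=hsv[...,1].astype(int);H=hsv[...,0]
# ring: warm-coloured vs white/gray
y,x=np.mgrid[160:212,235:296]; sub=p[160:212,235:296].astype(int); e=(sub[...,0]-sub[...,2])
m=e>12; print(m.sum()); pts=np.argwhere(m)[:,::-1].astype(np.float32)+[235,160]
(cx,cy),ax,_=cv2.fitEllipse(pts.astype(np.float32)); print('ring',cx,cy,ax,world('wrist',cx,cy,.009))
b=np.zeros(V.shape,bool);b[15:225,195:330]=1;b&=(H>100)&(H<125)&(S>130)
r=cv2.minAreaRect(np.array([world('wrist',u,v,.005)[:2]*1000 for v,u in np.argwhere(b)],np.float32));print('tray',r)
k=np.zeros(V.shape,bool);k[65:150,250:280]=1;k&=V<50
r=cv2.minAreaRect(np.array([world('wrist',u,v,.046)[:2]*1000 for v,u in np.argwhere(k)],np.float32));print('handle',r)
o=np.zeros(V.shape,bool);o[205:250,225:300]=1;o&=(H<18)&(S>150)&(V>60)
pp=np.argwhere(o)[:,::-1]; c=cv2.minEnclosingCircle(pp.astype(np.float32));print(c)
print('ball',world('wrist',*c[0],.1198+.0128))
E
```

```text
469
ring 261.5555725097656 187.69374084472656 (45.19939041137695, 46.53327560424805) [ 0.59553153 -0.01987272  0.009     ]Traceback (most recent call last):
  File "<stdin>", line 9, in <module>
  File "h.py", line 6, in world
    c=arm.camera_params(n);R,_=cv2.Rodrigues(np.array(c['rvec'],float));t=np.array(c['tvec'],float).ravel()
ValueError: time passes only in moves, steps and waits
```

```bash
cat >> h.py <<'E'
def worldm(n,uv,z):
    c=arm.camera_params(n);R,_=cv2.Rodrigues(np.array(c['rvec'],float));t=np.array(c['tvec'],float).ravel()
    uv=np.asarray(uv,float).reshape(-1,2)
    r=np.c_[(uv[:,0]-c['cx'])/c['fx'],(uv[:,1]-c['cy'])/c['fy'],np.ones(len(uv))]@R;o=-R.T@t
    return o+r*((z-o[2])/r[:,2:])
E
python3 - <<'E'
from h import *
p,d=arm.read_camera('wrist')
hsv=cv2.cvtColor(p,cv2.COLOR_RGB2HSV);V=hsv[...,2].astype(int);S=hsv[...,1].astype(int);H=hsv[...,0]
sub=p[160:212,238:292].astype(int); e=(sub[...,0]-sub[...,2]); cv2.imwrite('pics/ring.png',cv2.resize(p[150:260,210:320,::-1],(550,550)))
m=e>12; pts=np.argwhere(m)[:,::-1]+[238,160]; print(cv2.minEnclosingCircle(pts.astype(np.float32)))
def rc(k,z,n):
    r=cv2.minAreaRect((worldm('wrist',np.argwhere(k)[:,::-1],z)[:,:2]*1000).astype(np.float32));print(n,k.sum(),r)
b=np.zeros(V.shape,bool);b[15:225,195:330]=1;b&=(H>100)&(H<125)&(S>130);rc(b,.005,'tray')
k=np.zeros(V.shape,bool);k[65:150,250:280]=1;k&=V<50;rc(k,.046,'handle')
o=np.zeros(V.shape,bool);o[205:250,225:300]=1;o&=(H<18)&(S>150)&(V>60)
c=cv2.minEnclosingCircle(np.argwhere(o)[:,::-1].astype(np.float32));print(c)
print('ball',worldm('wrist',c[0],.1198+.0128))
E
```

```text
((261.7479553222656, 187.56910705566406), 24.67878532409668)
tray 9846 ((541.4688110351562, 4.199981689453125), (87.5445327758789, 176.2761688232422), 66.08824157714844)
handle 0 ((0.0, 0.0), (0.0, 0.0), 0.0)
((261.54254150390625, 245.64894104003906), 33.62495803833008)
ball [[ 0.59602401 -0.02024006  0.1326    ]]
```

View pics/ring.png

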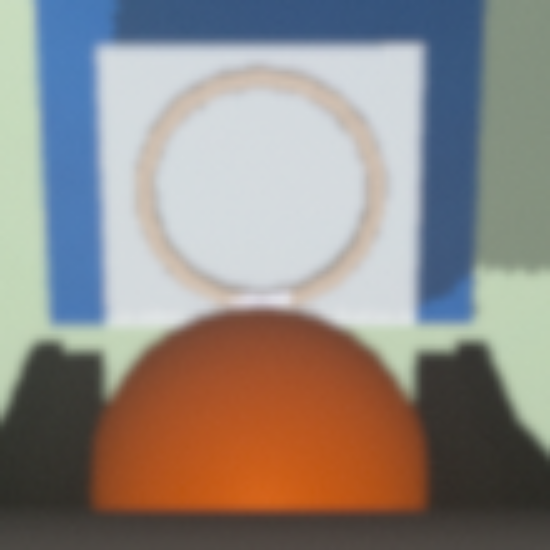

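```bash
python3 -m crank '[[0,1,15,0],[-1,2,35,0],[-1,2,55,0],[-1,2,75,0],[-1,2,88,0],[-1,2,96,0],[-1,2,101,0],[-1,2,104,0],[-1,2,105,0],[-1,2,105,0],[-1,2,105,0]]' 30; python3 -c "
from h import *
plan(.594,-.0195,.0135,1.154)"
```

```text
time_s: 8.25
tool_pos: [0.5955, -0.018, 0.0172]
eef_rot: [3.141, 0.001, 2.721]
wrist_force: [0.0, 0.4, -0.4]
finger_gap: 0.0387
t 8.25 pos [ 0.5955 -0.018   0.0172] yang 1.15 tilt 0.0012 gap 0.0387 F [ 0.   0.4 -0.4] | shift mm [ 0.8 -2.   3.7] turn -0.004
```

```bash
python3 -m crank '[[0,-1,1,0],[0,-1,2,0],[0,-1,3,0],[0,-1,3,0],[0,-1,3,0]]' 30; python3 -c "
from h import *
plan(.594,-.0195,.0135,1.154)"
```

```text
time_s: 8.75
tool_pos: [0.5945, -0.0188, 0.0134]
eef_rot: [-3.142, -0.0, 2.721]
wrist_force: [-0.7, 0.4, -1.2]
finger_gap: 0.0384
t 8.75 pos [ 0.5945 -0.0188  0.0134] yang 1.15 tilt 0.0002 gap 0.0384 F [-0.7  0.4 -1.2] | shift mm [ 0.1 -0.9 -0.1] turn -0.004
```

Now release, then rise straight up.

```bash
python3 -m crank '[[0,0,0,0],[0,0,0,0],[0,0,0,0],[0,0,0,0],[0,0,0,0],[0,0,0,0],[0,0,0,0]]' 62
python3 -m crank '[[0,0,-5,0],[0,0,-20,0],[0,0,-45,0],[0,0,-70,0],[0,0,-90,0],[0,0,-100,0],[0,0,-100,0],[0,0,-100,0]]' 62
python3 - <<'E'
from h import *
plan(.5242,.0113,.08,1.154)
grab('wrist','w4.png')
for q in['ball_center','pocket','handle']:print(q,[(x['at'],round(x['score'],2)) for x in arm.landmark_of('wrist',q)][:2])
E
```

```text
time_s: 9.45
tool_pos: [0.5946, -0.0188, 0.0136]
eef_rot: [-3.142, 0.0, 2.721]
wrist_force: [0.1, -0.5, 0.6]
finger_gap: 0.0621
time_s: 10.25
tool_pos: [0.5943, -0.0188, 0.1133]
eef_rot: [-3.141, -0.0, 2.721]
wrist_force: [0.0, -0.1, 0.2]
finger_gap: 0.0616
t 10.25 pos [ 0.5943 -0.0188  0.1133] yang 1.15 tilt 0.0003 gap 0.0616 F [ 0.  -0.1  0.2] | shift mm [76.2 -1.2 33.3] turn -0.004
ball_center [([0.5937, -0.0151, 0.0231], 0.94)]
pocket []
handle [([0.5244, 0.0112, 0.0484], 0.87)]
```

View pics/w4.png

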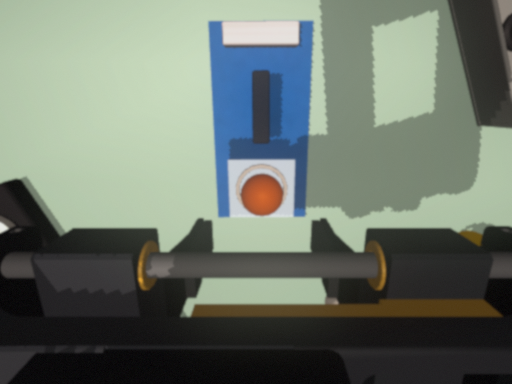

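The ball sits in the pocket at (262,194), free of the fingers. Next I go to the handle.

```bash
python3 -m crank '[[15,0,0,0],[40,-1,0,0],[62,-1,5,0],[76,-1,15,0],[76,-1,30,0],[76,-1,50,0],[76,-1,70,0],[76,-1,85,0],[76,-1,94,0],[76,-1,99,0],[76,-1,100,0],[76,-1,100,0]]' 50
python3 -c "
from h import *
plan(.5242,.0113,.0125,1.154)"
```

```text
time_s: 11.65
tool_pos: [0.5253, 0.0112, 0.0139]
eef_rot: [3.141, 0.001, 2.721]
wrist_force: [-0.8, 0.3, -0.2]
finger_gap: 0.0499
t 11.65 pos [0.5253 0.0112 0.0139] yang 1.15 tilt 0.0008 gap 0.0499 F [-0.8  0.3 -0.2] | shift mm [ 1.  -0.4  1.4] turn -0.004
```

```bash
python3 -m crank '[[0,0,0,0],[0,0,0,0],[0,0,0,0],[0,0,0,0]]' 24
python3 -m crank '[[0,0,0,0],[0,0,0,0],[0,0,0,0],[0,0,0,0],[0,0,0,0],[0,0,0,0]]' 8
python3 -m crank '[[0,0,-1,0],[0,0,-3,0],[0,0,-6,0],[0,0,-10,0],[0,0,-15,0],[0,0,-20,0],[0,0,-25,0],[0,0,-30,0],[0,0,-34,0],[0,0,-37,0],[0,0,-38,0],[0,0,-38,0]]' 8
python3 - <<'E'
from h import *
plan(.465,-.255,.123,1.154)
grab('wrist','w5.png');p,d=grab('side','s5.png')
print(arm.state()['torque'])
for q in['ball_center','pocket','handle','tray']:print(q,[(x['at'],round(x['score'],2)) for x in arm.landmark_of('side',q)][:2])
E
```

```text
time_s: 12.05
tool_pos: [0.525, 0.0113, 0.0139]
eef_rot: [3.141, 0.001, 2.721]
wrist_force: [0.0, -0.3, -0.0]
finger_gap: 0.0278
time_s: 12.65
tool_pos: [0.5248, 0.0114, 0.0136]
eef_rot: [3.142, -0.0, 2.721]
wrist_force: [-1.0, 0.5, 0.9]
finger_gap: 0.0138
time_s: 13.85
tool_pos: [0.5248, 0.0113, 0.0517]
eef_rot: [3.142, 0.0, 2.721]
wrist_force: [-0.5, 0.8, -5.0]
finger_gap: 0.0138
t 13.85 pos [0.5248 0.0113 0.0517] yang 1.15 tilt 0.0002 gap 0.0138 F [-0.5  0.8 -5. ] | shift mm [ -54.2 -267.5  -71.3] turn -0.004
[ 0.02396271 -0.00040192  0.02772787]
ball_center [([0.5946, -0.0181, 0.0602], 0.65)]
pocket [([0.5957, -0.0239, 0.0641], 0.98)]
handle [([0.5267, 0.0103, 0.081], 0.69), ([0.5624, 0.3297, 0.0027], 0.59)]
tray [([0.5415, 0.0014, 0.0384], 0.91)]
```

View pics/w5.png

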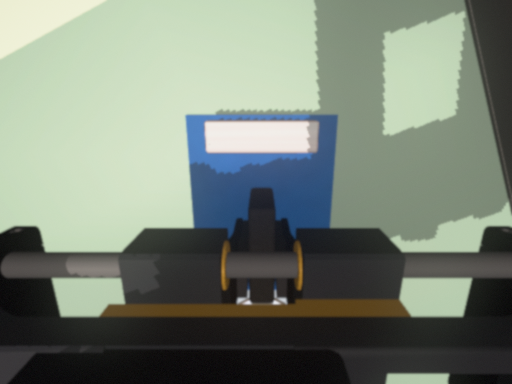

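View pics/s5.png

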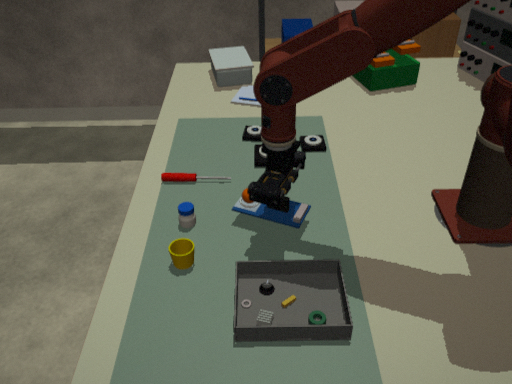

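The tray is lifted level with the ball in the pocket (side view, about (249,195)). I'll raise it first, then shift gently.

```bash
python3 -m crank '[[0,0,-2,0],[0,0,-6,0],[0,0,-12,0],[0,0,-20,0],[0,0,-29,0],[0,0,-38,0],[0,0,-47,0],[0,0,-55,0],[0,0,-62,0],[0,0,-68,0],[0,0,-71,0],[0,0,-72,0]]' 8
python3 -m crank '[[0,-1,0,0],[-1,-4,0,0],[-2,-9,0,0],[-3,-16,0,0],[-5,-25,0,0],[-7,-35,0,0],[-9,-46,0,0],[-12,-58,0,0],[-14,-71,0,0],[-17,-84,0,0],[-20,-98,0,0],[-23,-112,0,0]]' 8
python3 -m crank '[[-3,-14,0,0],[-6,-28,0,0],[-9,-42,0,0],[-11,-56,0,0],[-14,-69,0,0],[-17,-82,0,0],[-19,-94,0,0],[-21,-105,0,0],[-23,-115,0,0],[-25,-124,0,0],[-27,-132,0,0],[-28,-139,0,0]]' 8
python3 -m crank '[[-1,-6,0,0],[-2,-10,0,0],[-3,-13,0,0],[-3,-15,0,0],[-3,-16,0,0],[-3,-16,0,0],[-3,-16,0,0],[-3,-16,0,0],[-3,-16,0,0]]' 8
python3 - <<'E'
from h import *
plan(.465,-.255,.123,1.154)
for n in('side','top','wrist'):
  grab(n,n[0]+'6.png')
  for q in['ball_center','pocket','lens','tray','handle']:print(n,q,[(np.round(x['at'],3),round(x['score'],2)) for x in arm.landmark_of(n,q)][:3])
E
```

```text
time_s: 15.35
tool_pos: [0.5249, 0.0113, 0.1239]
eef_rot: [3.141, 0.0, 2.721]
wrist_force: [-0.0, -0.2, -3.0]
finger_gap: 0.0138
time_s: 16.55
tool_pos: [0.4997, -0.1016, 0.1236]
eef_rot: [-3.142, 0.0, 2.721]
wrist_force: [1.2, 0.1, -3.8]
finger_gap: 0.0137
time_s: 17.75
tool_pos: [0.4687, -0.2393, 0.1236]
eef_rot: [3.142, 0.0, 2.721]
wrist_force: [-0.5, -0.5, -2.7]
finger_gap: 0.014
time_s: 18.65
tool_pos: [0.465, -0.2543, 0.1235]
eef_rot: [3.142, -0.0, 2.721]
wrist_force: [-0.1, 0.7, -3.4]
finger_gap: 0.014
t 18.65 pos [ 0.465  -0.2543  0.1235] yang 1.1502 tilt 0.0 gap 0.014 F [-0.1  0.7 -3.4] | shift mm [-0.2 -0.7  0.5] turn -0.004
side ball_center []
side pocket [(array([ 0.535, -0.286,  0.136]), 0.89)]
side lens [(array([ 0.537, -0.286,  0.028]), 0.78), (array([ 0.578, -0.425,  0.017]), 0.69), (array([ 0.395, -0.353,  0.028]), 0.59)]
side tray [(array([ 0.478, -0.264,  0.11 ]), 0.84)]
side handle [(array([ 0.467, -0.255,  0.154]), 0.74), (array([0.563, 0.331, 0.003]), 0.63)]
top ball_center [(array([ 0.54 , -0.287,  0.028]), 0.4)]
top pocket [(array([ 0.535, -0.286,  0.136]), 0.63), (array([0.601, 0.283, 0.004]), 0.59), (array([ 0.54 , -0.284,  0.134]), 0.19)]
top lens [(array([ 0.586, -0.425,  0.021]), 0.83), (array([ 0.538, -0.283,  0.028]), 0.61), (array([ 0.397, -0.358,  0.021]), 0.6)]
top tray [(array([ 0.75 , -0.175,  0.003]), 0.66)]
top handle [(array([ 0.463, -0.253,  0.159]), 0.84)]
wrist ball_center []
wrist pocket []
wrist lens [(array([ 0.399, -0.354,  0.025]), 0.87)]
wrist tray [(array([ 0.48 , -0.26 ,  0.109]), 0.9), (array([ 0.47 , -0.253,  0.154]), 0.59)]
wrist handle [(array([ 0.464, -0.255,  0.155]), 0.97)]
```

View pics/s6.png

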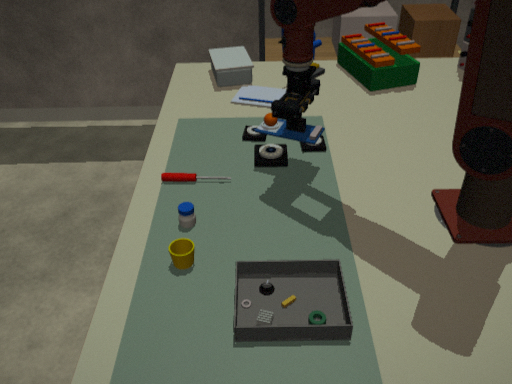

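View pics/t6.png

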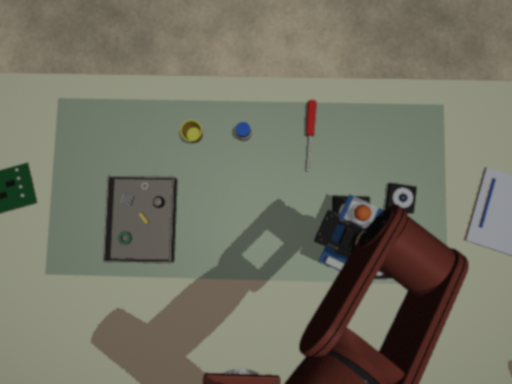

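View pics/w6.png

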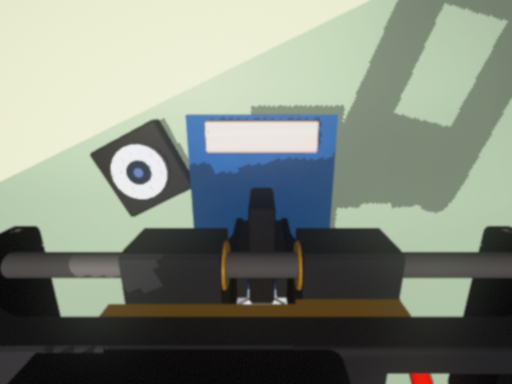

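The pocket is measured within about 2 mm of the lens, with the ball on the tray at (363,213) in the top view. I'll check the ball's position before handing in.

```bash
python3 - <<'E'
from h import *
for n,w in(('top',(345,380,195,230)),('side',(255,290,105,135))):
    p,d=arm.read_camera(n);h=cv2.cvtColor(p,cv2.COLOR_RGB2HSV)
    m=(h[...,0]<18)&(h[...,1]>150)&(h[...,2]>60);k=np.zeros_like(m);k[w[2]:w[3],w[0]:w[1]]=1;m&=k
    c=cv2.minEnclosingCircle(np.argwhere(m)[:,::-1].astype(np.float32));print(n,c,worldm(n,c[0],.135))
s=arm.state();print(s['joint_vel'].round(4));plan(.465,-.255,.123,1.154)
arm.job_done()
E
```

```text
top ((362.3333435058594, 212.5), 7.236189842224121) [[ 0.53447773 -0.28338754  0.135     ]]
side ((270.3125, 119.0), 6.430314540863037) [[ 0.53720131 -0.2815639   0.135     ]]
[ 0.0004  0.0004 -0.      0.0002  0.     -0.0032]
t 19.65 pos [ 0.465  -0.2544  0.1235] yang 1.15 tilt 0.0 gap 0.0137 F [-0.4  0.5 -4.8] | shift mm [-0.2 -0.5  0.5] turn -0.004
the job is handed in; nothing more can be done
```

I picked the ball out of the bin and set it in the tray's pocket. I then carried the tray level by its handle and handed the job in at about 19.7 s, with the tray held still over the largest camera's lens. `job_done` gives no verdict, so what follows is my own last measurements.

- **Pocket over lens:** the pocket measured (0.535, -0.286) and the lens about (0.537, -0.286), so they are roughly 2 mm apart.
- **Height and level:** the tray's underside is about 80 mm above the lens. The tool shows no tilt and the joints are essentially still.
- **Ball:** it is 3–5 mm from the pocket's centre by two cameras.
- **Grip:** the opening stayed at 14 mm on the handle, and the wrist carries 3 to 5 N.
- **Other objects:** the rest of the bin parts, the pot, the screwdriver and the jar look unmoved in the last pictures.

**Checks that missed or disagreed:** with the tray over the lens, the networks returned no correct ball position from any camera; the top one reported the ball at the lens. I therefore located it by colour. The top network also reported the tray in a wrong place once, at (0.75, -0.175), against the side and wrist readings and the arm's pose.

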